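Vent, fit the double lid on the sample pot and open its outer lid

TASK

Turn the selector on the grey control box clockwise until its white pointer rests at the green dot (vent). Then carry the nested pair of lids together by the orange knob, lower it without dropping it until the inner lid is fully seated in the open sample pot, and let go; after that grip the blue collar and lift the outer lid alone, straight up off the orange knob, without touching or unseating the inner lid. Leave the other things on the bench where they are, and finish still holding the outer lid level and still in the gripper above the pot, its whole underside clear above the orange knob.

Things in the scene. Friction and masses are not known exactly. Their poses are not given: they have to be found in the camera images.
- selector (a joint): selector angle in rad, growing clockwise seen from above; sprung detents at 0, 0.70, 1.40 and 2.10 (it snaps to the nearest when let go; about 0.08 N m peak torque); the green dot is at 1.40; it starts at 0 or 0.70
- selector_grip (a point): grip point of the selector, on its vertical axis, 84 mm above the bench, 12 mm below the knob's top. Black bar grip 42 mm long, 14 mm wide, 36 mm tall on a 44 mm disc whose top is 24 mm below this point. This frame turns with the knob: x along the bar, white pointer end towards -x, z up. The grey control box under it is 120 x 110 x 50 mm, fixed
- pot_mouth (a point): centre of the mouth (top of the rim) of the open stainless sample pot with a blue band, fixed upright on the bench: 108 mm outside, 92 mm bore, rim 90 mm above the bench; z up
- inner_knob (a point): grip point of the inner lid (250 g), on the axis of its orange knob: upright 24 mm cylinder, top 9 mm above this point, blue collar's top 21 mm below it. White flange, 104 mm across, 6 mm thick, underside 63 mm below this point; under it a plug 86 mm across, 14 mm deep, tapering to 72 mm. Seated, the flange is on the pot's rim, this point 63 mm above pot_mouth. z up
- outer_collar (a point): grip point of the outer lid (220 g), on the axis of its blue collar: ring 54 mm outside, 40 inside, top 10 mm above this point. Plate 118 mm across, its top 22 mm below; skirt's lowest edge 31 mm below. It only rests on the inner lid (3 mm play), so lifting the orange knob lifts both; nested, this point is 31 mm under inner_knob. z up
- lid_stand: grey round rest, 96 mm across at the top, 30 mm tall, fixed to the bench; origin at the centre of its underside. The lids start on it, standing on the inner lid's plug
- spanner: combination spanner, steel, 180 mm long, lying flat; bystander, origin at the centre of its underside
- sample_jar: amber glass jar with black cap, 56 mm across, 85 mm tall; bystander, origin at the centre of its underside
- canister: sealed dark green paint canister with a dark flat lid, 80 mm across, 97 mm tall; not part of the job; bystander, origin at the centre of its underside
- filter_cup: open steel cup, 72 mm across, 70 mm tall; bystander, origin at the centre of its underside
- coupler: upright brass coupler, 30 mm across, 54 mm tall; bystander, origin at the centre of its underside
- brush: brush with a blue handle, 200 mm long, 42 mm wide, lying flat; bystander, origin at the centre of its underside

How it is judged:
By the outcome, as a careful person would: the job done as asked, in the order asked, and still so for the second after the job is handed in, while the arm keeps its last pose, push and grip.
It also fails if it takes over 58 s, if anything falls off the work surface, if the arm or the gripper's body presses on something with over 40 N, if the wrist force passes 120 N, or if a joint passes its speed limit or range.

ROBOT

A 6-joint arm with a two-finger parallel gripper is mounted at the origin on the work surface. World frame = base frame: x ahead of the robot, y to its left, z up, the work surface at z = 0. Lengths are in m, angles in rad, forces in N, time in s.
With the tool pointing down it reaches from about 0.425 to 0.95 m from the base axis. Payload 14.7 kg.
Tool frame: the origin (TCP) lies on the centre line of the jaws, within the pads' length; the fingertips stand 19 mm ahead of it and the grasp point (between the pads) is the TCP; y points along the fingers, z is the direction in which the jaws open and shut, and the axes are right-handed (so a half turn about y gives the same grasp; the last joint's range is limited). The gripper opens to 85 mm and grips with 20 to 120 N. Pads are 22 mm wide; open, the fingers measure 114 mm over their backs; the gripper's body (76 mm by 85 mm) begins 54 mm behind the grasp point. The pads swing forward as they close: fully open they stand 13 mm farther back than shut.
Start: joints at [-1.183, 0.48, 1.596, -0, 1.065, -0.047], TCP at [0.274, -0.59, 0.25] pointing down, gripper open.
Joint ranges: [-2.75, 2.75], [-0.82, 2.05], [0.23, 2.67], [-1.56, 4.7], [0.09, 2.69], [-2.92, 2.92]. Speed limits (rad/s): [1.89, 1.89, 2.39, 3.01, 3.01, 3.01].

INTERFACE

Orientations are given as a unit quaternion [w, x, y, z].
In Python, from station import read_state, imaging, arm gives the robot as it stands. The module is installed in compiled form; this text tells all that it offers.
- The arm moves only by the tool play_rows, never from a script. Its argument "series" is a list of rows, each a list of 7 numbers: the finger opening in m, from 0 to 0.0854, then the shift along the world's x, y, z in m, then the turn, a rotation vector about the world's x, y, z in degrees. A call has 1 to 5 rows; each row shifts and turns the commanded pose from where the row before left it; what a row does not reach is not made up. A row lasts 1/8 s, in which the tool goes at most 62.5 mm and 10.7 degrees, less where a joint would pass 70% of its speed; a pose out of reach is approached as far as the arm can. A call is refused whole if a number of a shift passes 0.0625 or a number of a turn 10.7, either way. A call with a gripper value outside its range is refused whole. The fingers move at their own pace and stop on an object; "squeeze" is the grip in N (left out, the last holds). Time passes only in rows, so rows that do not move let the fingers close. It gives the time, the measured TCP pose, the force and the opening at its end, in the units of the state.
- read_state(): the state, without advancing time (a new reading comes with each control period).
- imaging.get_image(name): name is "scene" or "side" or "wrist"; returns a dict with "color" (420x560x3 uint8, red, green, blue), "camera_matrix" (3x3 intrinsics, pixels), "rvec" (rotation vector, rad) and "tvec" (3), from world to camera coordinates, as OpenCV has them. Camera axes: x right, y down, z forward; pixel columns grow to the right and rows downward; lengths in m; the calibration is good to about 2 mm. A picture is of the moment at which its call begins. There is no depth.
- arm.hand_in(): hands the job in, once; it reports no verdict.
The state is a dict: "clock": time; "qpos": joint angles; "joint_vel": joint speeds; "effort": joint torques, N m; "tool_pos": TCP position; "orientation": TCP orientation; "force": force on the tool from outside, world axes, zero at the start; "wrist_torque": the same for the moment, N m; "width": finger opening in m.
Only numpy, scipy, OpenCV 4.12 (cv2) and the standard library are available. Lean on these libraries where they do the work, as an engineer would, in place of code of your own. Each camera call takes 0.05 s, during which the arm holds its last target.

## Working session

There is one attempt and no reset: what is moved stays moved. The work goes in short steps, Python scripts to look and compute and a tool call to move; the robot and the scene stay as the last step left them, time stands still between calls to the robot, and variables do not carry over. Pictures are saved under pics/ and viewed, and the job is handed in when it is done.

Besides the shell and the picture viewer there is one more tool, called after ">>>" by a JSON object that holds its "name" and its "arguments". play_rows: Moves the arm, as the interface text tells. Its arguments: {"type":"object","properties":{"series":{"type":"array","items":{"type":"array","items":{"type":"number"}}},"squeeze":{"type":"number"}},"required":["series"]}

```bash
mkdir -p pics
python3 - <<'E'
from station import read_state, imaging
import cv2
print(read_state())
for n in ("scene","side","wrist"):
    d=imaging.get_image(n)
    cv2.imwrite(f"pics/{n}0.png",d["color"][:,:,::-1])
    R=cv2.Rodrigues(d["rvec"])[0]; print(n,d["camera_matrix"].tolist(),(-R.T@d["tvec"].ravel()).round(3),R[2].round(2))
E
```

```text
{'clock': 0.0, 'qpos': array([-1.18258726e+00,  4.80824541e-01,  1.59689718e+00,  5.44882616e-06,
        1.06509484e+00, -4.66190701e-02]), 'joint_vel': array([-0.00040736,  0.00121022, -0.00051007, -0.00116029,  0.00254364,
        0.00153678]), 'effort': array([ 9.69390348e-04, -9.50633740e+01, -4.30183339e+01, -1.90050378e-04,
        1.20566972e-02, -8.14599230e-05]), 'tool_pos': array([ 0.27367228, -0.58913543,  0.24966842]), 'orientation': array([ 0.15245385, -0.15259762,  0.69088721, -0.6900338 ]), 'force': array([ 0.00446183, -0.81972621, -0.41392793]), 'wrist_torque': array([ 0.0272368 , -0.01723384, -0.03250986]), 'width': 0.08550699994001423}
scene [[423.71001819071927, 0.0, 282.13312106185487], [0.0, 423.71001819071927, 210.1540110683553], [0.0, 0.0, 1.0]] [ 1.348 -0.099  0.969] [-0.67  0.09 -0.73]
side [[525.3928971754258, 0.0, 284.9469609692391], [0.0, 525.3928971754258, 205.8574672177784], [0.0, 0.0, 1.0]] [-0.227 -0.817  0.746] [ 0.6   0.63 -0.49]
wrist [[340.048470001797, 0.0, 276.66164550901027], [0.0, 340.048470001797, 205.16831451657174], [0.0, 0.0, 1.0]] [ 0.344 -0.557  0.373] [-0.27 -0.13 -0.95]
```

View pics/scene0.png

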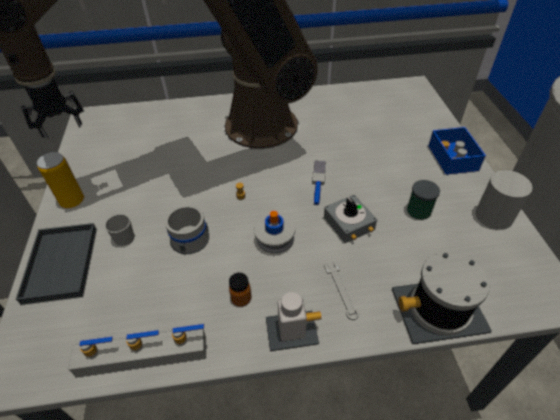

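View pics/side0.png

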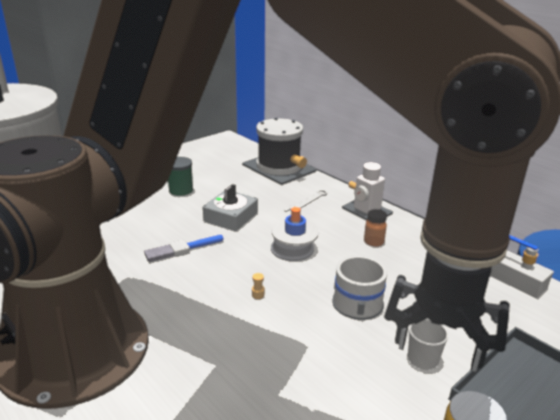

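View pics/wrist0.png

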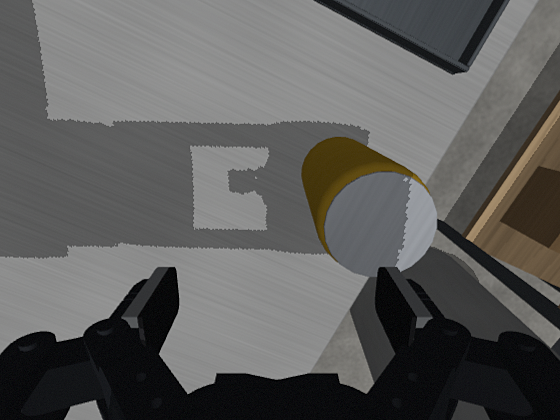

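The scene picture shows the selector at about (351,208), the lids at (275,225) and the pot at (187,228). The side view also shows all three. I'll zoom in on them.

```bash
cat > h.py <<'E'
import numpy as np, cv2
from station import read_state, imaging
def cam(n):
    d=imaging.get_image(n); d["R"]=cv2.Rodrigues(d["rvec"])[0]; d["t"]=np.array(d["tvec"]).ravel(); d["C"]=-d["R"].T@d["t"]; return d
def ray(d,p,z):
    v=d["R"].T@np.linalg.inv(d["camera_matrix"])@np.array([p[0],p[1],1.]); return d["C"]+v*(z-d["C"][2])/v[2]
def tri(ds,ps):
    A=np.zeros((3,3));b=np.zeros(3);L=[]
    for d,p in zip(ds,ps):
        v=d["R"].T@np.linalg.inv(d["camera_matrix"])@np.array([p[0],p[1],1.]);v/=np.linalg.norm(v)
        M=np.eye(3)-np.outer(v,v);A+=M;b+=M@d["C"];L.append((M,d["C"]))
    x=np.linalg.solve(A,b); return x,[np.linalg.norm(M@(x-c)) for M,c in L]
def proj(d,X): 
    return cv2.projectPoints(np.array(X,float).reshape(-1,3),d["rvec"],d["tvec"],d["camera_matrix"],None)[0].reshape(-1,2)
def save(d,name,box=None,s=1):
    im=d["color"][:,:,::-1]
    if box: im=im[box[1]:box[3],box[0]:box[2]]
    cv2.imwrite(f"pics/{name}.png",cv2.resize(im,None,fx=s,fy=s,interpolation=cv2.INTER_CUBIC))
def blobs(d,lo,hi,box,mn=8):
    h=cv2.cvtColor(d["color"],cv2.COLOR_RGB2HSV); m=cv2.inRange(h,lo,hi); k=np.zeros_like(m); k[box[1]:box[3],box[0]:box[2]]=1; m*=k
    n,l,s,c=cv2.connectedComponentsWithStats(m)
    return [(s[i].tolist(),c[i].round(2).tolist()) for i in range(1,n) if s[i][4]>=mn]
E
python3 - <<'E'
from h import *
a=cam("scene");b=cam("side")
save(a,"sc1",(150,160,400,270),3.2);save(b,"sd1",(190,160,400,330),3.5)
# orange knob
print("orange sc",blobs(a,(3,150,120),(20,255,255),(250,195,300,240)))
print("orange sd",blobs(b,(3,150,120),(20,255,255),(270,195,320,240)))
print("blue sc",blobs(a,(105,120,60),(125,255,255),(150,195,300,260)))
print("blue sd",blobs(b,(105,120,60),(125,255,255),(270,195,400,310)))
print("green sc",blobs(a,(45,80,80),(80,255,255),(320,190,385,240),3))
print("green sd",blobs(b,(45,80,80),(80,255,255),(195,180,265,230),3))
E
```

```text
orange sc [([270, 211, 8, 6, 37], [273.27, 213.49])]
orange sd [([292, 208, 7, 5, 26], [295.23, 209.96])]
blue sc [([265, 216, 18, 18, 185], [273.79, 225.8]), ([171, 224, 35, 19, 89], [189.87, 237.21])]
blue sd [([286, 217, 19, 10, 95], [295.0, 222.61]), ([350, 294, 30, 5, 50], [364.86, 296.88])]
green sc [([357, 205, 5, 4, 19], [358.89, 206.42])]
green sd [([217, 198, 4, 2, 8], [218.5, 198.5])]
```

View pics/sc1.png

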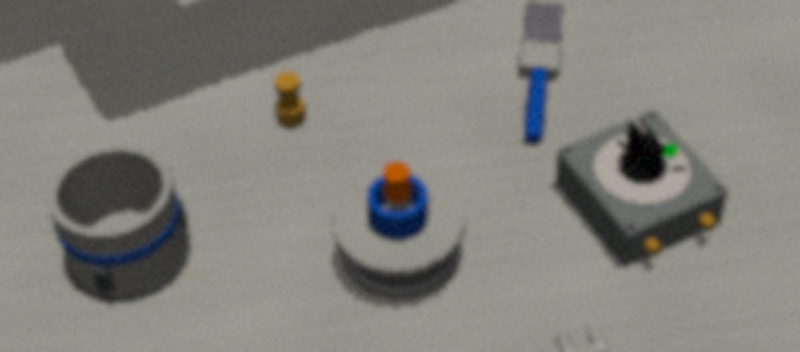

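View pics/sd1.png

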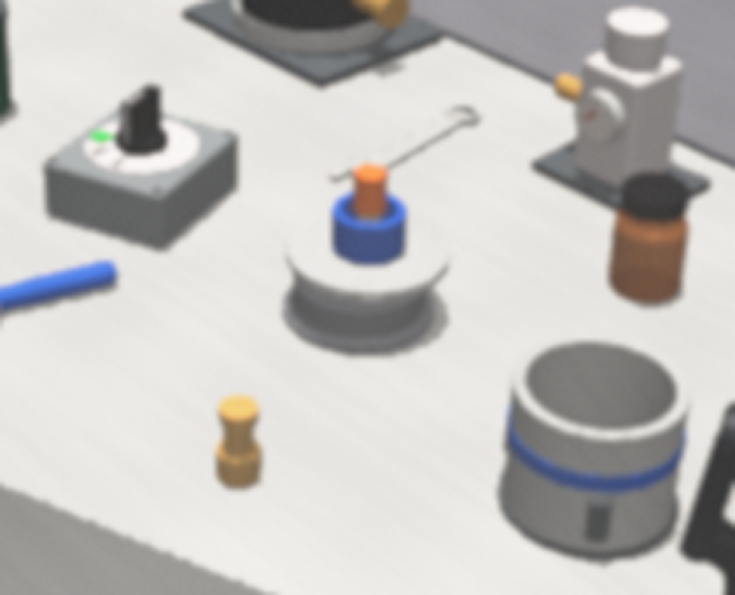

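Run:
```python
from h import *
a=cam("scene");b=cam("side")
S=lambda x,y:(150+x/3.2-.5+.16,160+y/3.2-.34); D=lambda x,y:(190+x/3.5-.36,160+y/3.5-.36)
for n,p,q,z in [("pot",S(115.5,193),D(601,390),.09),("orange top",S(397,168),D(371,173),.116),("green",S(670,150),D(102,136),.05),("dial disc",S(642,166),D(141,145),.06),("box corner near",S(626,262),D(162,248),0)]:
    print(n,*[r if isinstance(r,list) else r.round(4) for r in tri([a,b],[p,q])],ray(a,p,z).round(4),ray(b,q,z).round(4))
```

```text
pot [ 0.5263 -0.2675  0.0825] [np.float64(0.0008219985302974051), np.float64(0.0008219985302972824)] [ 0.5328 -0.2654  0.09  ] [ 0.518  -0.2746  0.09  ]
orange top [ 0.5658 -0.0222  0.1149] [np.float64(0.0005758194849314379), np.float64(0.0005758194849314471)] [ 0.5664 -0.0218  0.116 ] [ 0.5643 -0.0244  0.116 ]
green [0.5241 0.2378 0.0511] [np.float64(0.0007262912563740828), np.float64(0.000726291256374018)] [0.5238 0.2376 0.05  ] [0.5255 0.2407 0.05  ]
dial disc [0.5392 0.2072 0.0505] [np.float64(0.000569927419694658), np.float64(0.0005699274196947051)] [0.5481 0.2036 0.06  ] [0.5289 0.1941 0.06  ]
box corner near [ 0.56    0.2018 -0.0555] [np.float64(0.007465112145413479), np.float64(0.007465112145413451)] [0.6085 0.1792 0.    ] [0.5063 0.1411 0.    ]
```

>>> {"name": "play_rows", "arguments": {"series": [[0.085, 0.022, 0.05, 0.02, 0, 0, 0], [0.085, 0.022, 0.055, 0.02, 0, 0, 0], [0.085, 0.022, 0.055, 0.01, 0, 0, 0], [0.085, 0.022, 0.055, 0, 0, 0, 0], [0.085, 0.022, 0.055, 0, 0, 0, 0]]}}

```text
clock: 0.98
tool_pos: [0.3842, -0.3178, 0.3006]
orientation: [-0.153, 0.152, -0.69, 0.691]
force: [1.7, -0.9, 0.4]
width: 0.0848
```

Run:
```python
from h import *
from scipy.spatial.transform import Rotation as Ro
s=read_state();print(s["tool_pos"],s["force"]);q=s["orientation"];print(Ro.from_quat([q[1],q[2],q[3],q[0]]).as_matrix().round(3))
d=cam("wrist");save(d,"w1");print(d["C"],proj(d,[[.53,-.267,.09],[.566,-.022,.116]]))
```

```text
[ 0.38424919 -0.31781245  0.30062667] [ 1.73016896 -0.85908989  0.39528286]
[[-0.907  0.001  0.421]
 [-0.421 -0.    -0.907]
 [-0.    -1.     0.001]]
[ 0.45420864 -0.28559229  0.42362302] [[ 293.77193234    4.90710804]
 [  -8.71743063 -233.00029545]]
```

View pics/w1.png

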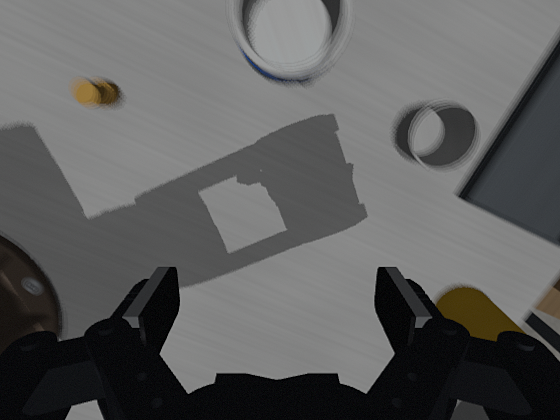

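>>> {"name": "play_rows", "arguments": {"series": [[0.085, 0.02, 0.06, 0, 0, 0, 0], [0.085, 0.02, 0.06, 0, 0, 0, 0], [0.085, 0.02, 0.06, 0, 0, 0, 0], [0.085, 0.02, 0.06, 0, 0, 0, 0], [0.085, 0.02, 0.06, 0, 0, 0, 0]]}}

```text
clock: 1.65
tool_pos: [0.4831, -0.0211, 0.3006]
orientation: [-0.153, 0.152, -0.69, 0.691]
force: [0.5, -1.1, -0.3]
width: 0.0848
```

>>> {"name": "play_rows", "arguments": {"series": [[0.085, 0, 0.06, 0, 0, 0, 0], [0.085, 0, 0.06, 0, 0, 0, 0], [0.085, 0, 0.06, 0, 0, 0, 0], [0.085, 0, 0, 0, 0, 0, 0], [0.085, 0, 0, 0, 0, 0, 0]]}}

```text
clock: 2.28
tool_pos: [0.4824, 0.1569, 0.3002]
orientation: [-0.153, 0.153, -0.69, 0.69]
force: [-0.4, 0.3, 0.6]
width: 0.0849
```

Run:
```python
from h import *
s=read_state();print(s["tool_pos"],s["force"])
d=cam("wrist");save(d,"w2");print(d["C"],proj(d,[[.539,.207,.05],[.524,.238,.051],[.566,-.022,.116]]))
```

```text
[0.48243688 0.15687428 0.30019404] [-0.37210626  0.26145601  0.56072774]
[0.55247282 0.18923362 0.42313367] [[255.92169317 101.93848548]
 [223.00938391 102.46523642]
 [488.89552312 184.03270352]]
```

View pics/w2.png

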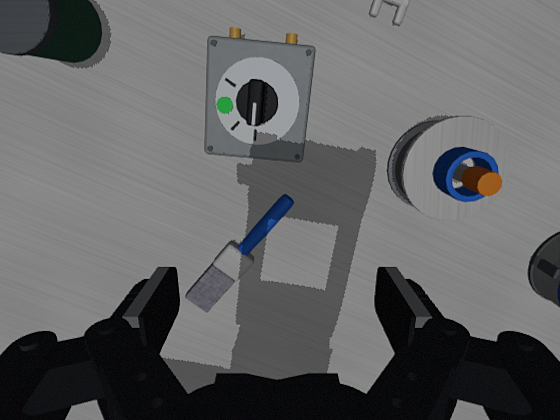

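The wrist picture shows the selector at about (256,103). Its pointer faces down to the tick at (255,135), which is position 0, and the green dot is at (224,105). The lids' orange top is at (489,182).

Run:
```python
from h import *
d=cam("wrist");save(d,"w3",(195,20,325,170),4);save(d,"w4",(380,100,520,235),4)
h=cv2.cvtColor(d["color"],cv2.COLOR_RGB2HSV)
print("green",blobs(d,(45,80,60),(80,255,255),(195,20,325,170)),"orange",blobs(d,(3,150,120),(20,255,255),(440,150,520,220)))
# white dial
m=((h[...,1]<25)&(h[...,2]>175)).astype(np.uint8);k=np.zeros_like(m);k[40:150,210:305]=1;m*=k
c=max(cv2.findContours(m,0,1)[0],key=cv2.contourArea);e=cv2.fitEllipse(cv2.convexHull(c));print("dial",e,ray(d,e[0],.05))
g=blobs(d,(45,80,60),(80,255,255),(195,20,325,170))
for x in g: print("green w",ray(d,x[1],.05))
```

```text
green [([216, 97, 16, 17, 216], [223.47, 104.51])] orange [([477, 172, 24, 23, 441], [488.57, 183.08])]Traceback (most recent call last):
  File "<stdin>", line 7, in <module>
cv2.error: OpenCV(4.12.0) /io/opencv/modules/imgproc/src/shapedescr.cpp:361: error: (-201:Incorrect size of input array) There should be at least 5 points to fit the ellipse in function 'fitEllipseNoDirect'
```

View pics/w3.png

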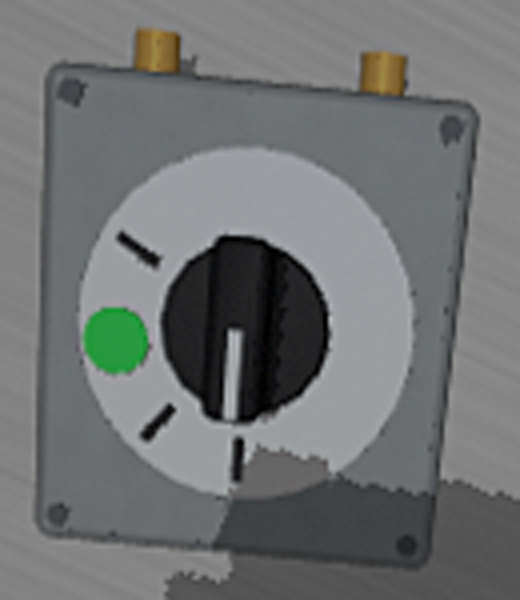

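View pics/w4.png

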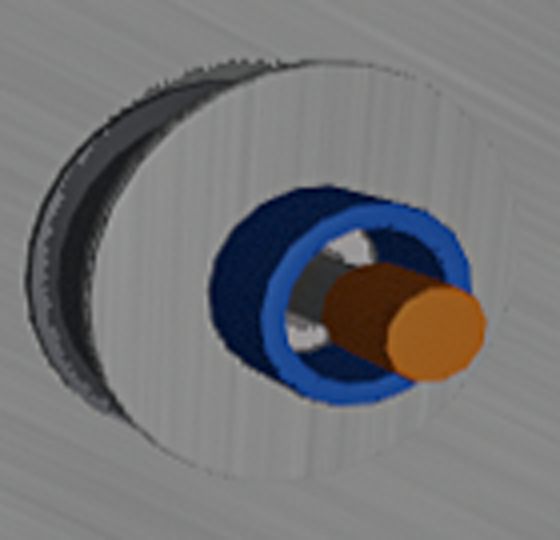

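Run:
```python
from h import *
d=cam("wrist")
P=lambda x,y:(195+x/4-.375,20+y/4-.375); L=lambda x,y:(380+x/4-.375,100+y/4-.375)
print("dial c",c:=ray(d,P(246,322),.05))
print("disc c .060",ray(d,P(245,329),.060))
g=ray(d,P(116,340),.05);print("green",g, np.degrees(np.arctan2(*(g-c)[[1,0]])),np.linalg.norm((g-c)[:2]))
for t in [(238,460),(158,422),(138,249)]:
    w=ray(d,P(*t),.05);print("tick",w,np.degrees(np.arctan2(*(w-c)[[1,0]])))
p0=ray(d,P(234,332),.096);p1=ray(d,P(231,418),.096);print("pointer",p0,p1,np.degrees(np.arctan2(*(p1-p0)[[1,0]])))
print("bar ends L", [ray(d,P(*x),.096) for x in ((205,330),(270,330),(240,238))])
print("orange top",ray(d,L(437,334),.116),"collar top",ray(d,L(367,305),.086))
b=cam("side");a=cam("scene")
```

```text
dial c [0.54110912 0.20645124 0.05      ]
disc c .060 [0.53974932 0.20550128 0.06      ]
green [0.52259677 0.23567593 0.05      ] 122.35217270834643 0.034594643165779836
tick [0.5076076  0.19404503 0.05      ] -159.67950402894357
tick [0.50778468 0.21751904 0.05      ] 161.62750954202744
tick [0.54587929 0.23902078 0.05      ] 81.66764485134622
pointer [0.53936761 0.20580699 0.096     ] [0.52136616 0.1986976  0.096     ] -158.4492377248414
bar ends L [array([0.53696717, 0.21204386, 0.096     ]), array([0.54325308, 0.19846101, 0.096     ]), array([0.55856251, 0.21272812, 0.096     ])]
orange top [ 0.56654504 -0.02268392  0.116     ] collar top [ 0.56670109 -0.02271858  0.086     ]
```

```bash
python3 -c "
from h import *
print(read_state()['qpos'].round(3))"
```

```text
[ 0.252  0.227  1.855 -0.     1.059  1.39 ]
```

>>> {"name": "play_rows", "arguments": {"series": [[0.085, 0.012, 0.01, 0, 0, 0, 10.33], [0.085, 0.012, 0.01, 0, 0, 0, 10.33], [0.085, 0.012, 0.01, 0, 0, 0, 10.33], [0.085, 0.012, 0.01, 0, 0, 0, 10.33], [0.085, 0.01, 0.009, 0, 0, 0, 10.33]]}}

```text
clock: 3.15
tool_pos: [0.5413, 0.2054, 0.3003]
orientation: [-0.439, 0.439, -0.554, 0.554]
force: [0.1, 0.7, 0.6]
width: 0.0851
```

>>> {"name": "play_rows", "arguments": {"series": [[0.085, 0, 0, 0, 0, 0, 10.33], [0.085, 0, 0, 0, 0, 0, 10.33], [0.085, 0, 0, 0, 0, 0, 10.33], [0.085, 0, 0, 0, 0, 0, 10.33], [0.085, 0, 0, 0, 0, 0, 10.33]]}}

```text
clock: 3.78
tool_pos: [0.5408, 0.205, 0.3003]
orientation: [-0.637, 0.637, -0.307, 0.307]
force: [-0.2, -0.2, 0.2]
width: 0.0848
```

>>> {"name": "play_rows", "arguments": {"series": [[0.085, 0, 0, 0, 0, 0, 10.33], [0.085, 0, 0, 0, 0, 0, 10.33], [0.085, 0, 0, 0, 0, 0, 10.33], [0.085, 0, 0, 0, 0, 0, 10.33], [0.085, 0, 0, 0, 0, 0, 10.33]]}}

```text
clock: 4.4
tool_pos: [0.5408, 0.205, 0.3003]
orientation: [-0.707, 0.707, 0.001, -0.001]
force: [0.6, 0.2, 0.3]
width: 0.0849
```

>>> {"name": "play_rows", "arguments": {"series": [[0.085, 0, 0, 0, 0, 0, 10.33], [0.085, 0, 0, 0, 0, 0, 10.33], [0.06, 0, 0, -0.06, 0, 0, 0], [0.06, 0, 0, -0.06, 0, 0, 0], [0.06, 0, 0, 0, 0, 0, 0]]}}

```text
clock: 5.03
tool_pos: [0.5382, 0.2043, 0.177]
orientation: [-0.696, 0.696, 0.123, -0.128]
force: [-0.0, 0.2, 0.1]
width: 0.0603
```

Run:
```python
from h import *
from scipy.spatial.transform import Rotation as Ro
s=read_state();print(s["tool_pos"],s["force"],s["qpos"].round(3),s["width"]);q=s["orientation"];R=Ro.from_quat([q[1],q[2],q[3],q[0]]).as_matrix();print(R.round(4),np.degrees(np.arctan2(R[1,2],R[0,2])))
d=cam("wrist");save(d,"w5");print(d["C"],proj(d,[[.54,.206,.096],s["tool_pos"]]))
```

```text
[0.5382389  0.20434454 0.17704595] [-0.03869598  0.19060665  0.11438134] [ 0.31   0.466  1.836 -0.     0.847 -1.618] 0.06033474744886727
[[ 9.369e-01 -7.200e-03 -3.494e-01]
 [ 3.494e-01 -2.300e-03  9.370e-01]
 [-7.600e-03 -1.000e+00  3.000e-04]] 110.45364640517771
[0.46706025 0.1774453  0.30059035] [[278.50968346 228.3878101 ]
 [277.36847732 293.66727608]]
```

View pics/w5.png

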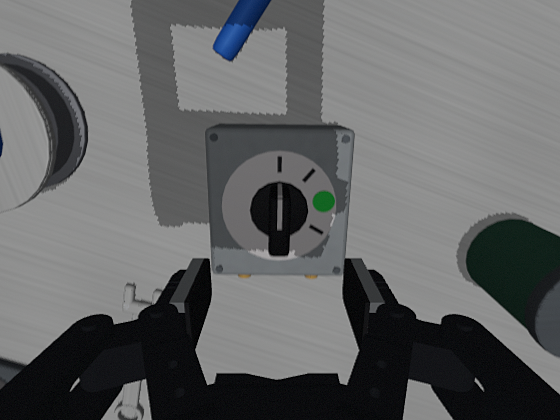

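The picture shows the jaws straddling the bar, square to it. The bar is centred at x≈279, where the jaw centre is predicted. Now descend.

>>> {"name": "play_rows", "arguments": {"series": [[0.05, 0, 0, -0.04, 0, 0, 0], [0.04, 0, 0, -0.03, 0, 0, 0], [0.035, 0, 0, -0.015, 0, 0, 0], [0.035, 0, 0, -0.008, 0, 0, 0], [0.035, 0, 0, 0, 0, 0, 0]]}}

```text
clock: 5.7
tool_pos: [0.5413, 0.2061, 0.0882]
orientation: [0.696, -0.696, -0.126, 0.126]
force: [-0.2, -0.0, 0.0]
width: 0.0349
```

Run:
```python
from h import *
s=read_state();print(s["tool_pos"],s["force"],s["width"])
d=cam("wrist");save(d,"w6")
```

```text
[0.54125718 0.20607769 0.08816591] [-0.18281403 -0.03809558  0.00836996] 0.034905356611576496
```

View pics/w6.png

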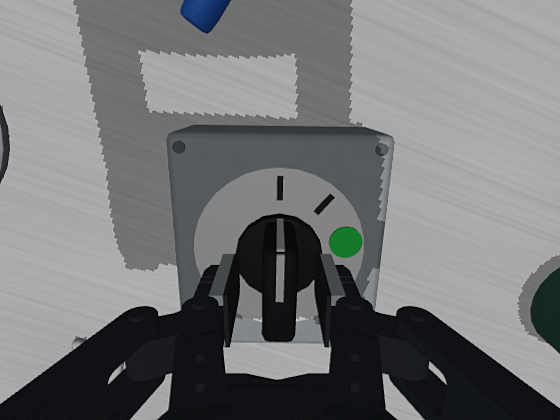

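The bar is centred between the pads, which sit at about x 228 and 330. Close and turn.

>>> {"name": "play_rows", "arguments": {"series": [[0.01, -0.001, 0, -0.002, 0, 0, 0], [0.01, 0, 0, 0, 0, 0, 0], [0.01, 0, 0, 0, 0, 0, 0], [0.01, 0, 0, 0, 0, 0, 0]], "squeeze": 40}}

```text
clock: 6.25
tool_pos: [0.5399, 0.2065, 0.0861]
orientation: [0.696, -0.696, -0.126, 0.126]
force: [-1.9, 4.2, 6.1]
width: 0.0134
```

>>> {"name": "play_rows", "arguments": {"series": [[0.01, 0, 0, 0, 0, 0, -8], [0.01, 0, 0, 0, 0, 0, -8], [0.01, 0, 0, 0, 0, 0, -8], [0.01, 0, 0, 0, 0, 0, -8], [0.01, 0, 0, 0, 0, 0, -8]]}}

```text
clock: 6.88
tool_pos: [0.5399, 0.2064, 0.0861]
orientation: [0.697, -0.696, 0.121, -0.122]
force: [-1.4, 2.6, 6.5]
width: 0.0135
```

>>> {"name": "play_rows", "arguments": {"series": [[0.01, 0, 0, 0, 0, 0, -8], [0.01, 0, 0, 0, 0, 0, -8], [0.01, 0, 0, 0, 0, 0, -8], [0.01, 0, 0, 0, 0, 0, -8], [0.01, 0, 0, 0, 0, 0, -8]]}}

```text
clock: 7.5
tool_pos: [0.5398, 0.2062, 0.0861]
orientation: [0.613, -0.613, 0.352, -0.352]
force: [-2.1, 2.0, 7.3]
width: 0.0132
```

>>> {"name": "play_rows", "arguments": {"series": [[0.01, 0, 0, 0, 0, 0, 0], [0.01, 0, 0, 0, 0, 0, 0], [0.04, 0, 0, 0, 0, 0, 0], [0.04, 0, 0, 0, 0, 0, 0], [0.04, 0, 0, 0.01, 0, 0, 0]]}}

```text
clock: 8.12
tool_pos: [0.5392, 0.2058, 0.0951]
orientation: [-0.614, 0.614, -0.351, 0.35]
force: [-0.3, -0.3, 0.6]
width: 0.0402
```

>>> {"name": "play_rows", "arguments": {"series": [[0.05, 0, 0, 0.03, 0, 0, 0], [0.06, 0, 0, 0.05, 0, 0, 0], [0.08, 0, 0, 0.05, 0, 0, 0], [0.08, 0, 0, 0.01, 0, 0, 0], [0.08, 0, 0, 0, 0, 0, 0]]}}

```text
clock: 8.75
tool_pos: [0.5398, 0.206, 0.236]
orientation: [0.614, -0.614, 0.35, -0.351]
force: [-0.4, -0.4, -0.6]
width: 0.0803
```

Run:
```python
from h import *
s=read_state();print(s["tool_pos"],s["force"],s["qpos"].round(3))
d=cam("wrist");save(d,"w7")
```

```text
[0.53978485 0.20596758 0.23600325] [-0.36320525 -0.40563008 -0.63248874] [ 0.312  0.394  1.782  0.     0.964 -0.221]
```

View pics/w7.png

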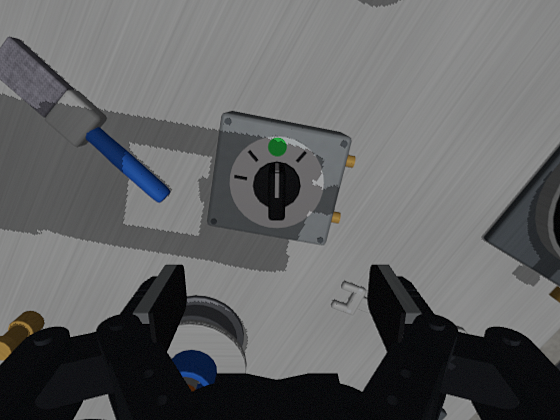

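The picture shows the pointer resting at the green dot (277,147). Next, the lids.

>>> {"name": "play_rows", "arguments": {"series": [[0.08, 0.0067, -0.057, 0, 0, 0, 0], [0.08, 0.0067, -0.057, 0, 0, 0, 0], [0.08, 0.0067, -0.057, 0, 0, 0, 0], [0.06, 0.0067, -0.057, 0, 0, 0, 0], [0.05, 0, 0, 0, 0, 0, 0]]}}

```text
clock: 9.43
tool_pos: [0.5659, -0.0256, 0.2335]
orientation: [-0.613, 0.614, -0.353, 0.351]
force: [0.2, 0.7, 0.3]
width: 0.0503
```

Run:
```python
from h import *
s=read_state();print(s["tool_pos"],s["force"],s["qpos"].round(3))
d=cam("wrist");save(d,"w8");
o=blobs(d,(3,150,90),(20,255,255),(180,180,380,420));print(o,proj(d,[[.5665,-.0226,.116]]))
```

```text
[ 0.56586008 -0.02560729  0.23346939] [0.2073544  0.66927931 0.3287557 ] [-9.800e-02  3.840e-01  1.807e+00 -1.000e-03  9.530e-01 -6.270e-01]
[([265, 188, 31, 29, 692], [280.12, 202.21])] [[280.19273303 203.55980613]]
```

View pics/w8.png

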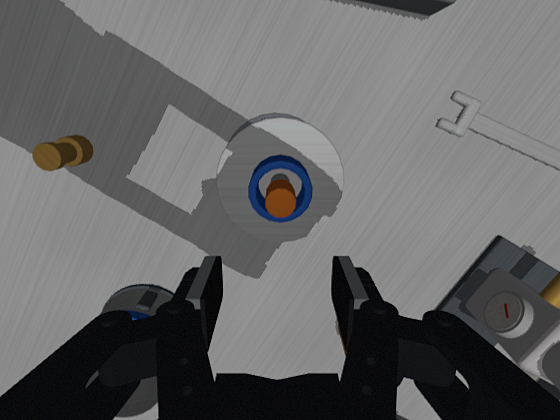

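Predicted and seen knob tops agree (280,203). Descending and closing on the knob.

>>> {"name": "play_rows", "arguments": {"series": [[0.05, 0, 0, -0.04, 0, 0, 0], [0.05, 0, 0, -0.04, 0, 0, 0], [0.05, 0, 0, -0.03, 0, 0, 0], [0.05, 0, 0, -0.013, 0, 0, 0], [0.05, 0, 0, -0.001, 0, 0, 0]]}}

```text
clock: 10.1
tool_pos: [0.5659, -0.0213, 0.1105]
orientation: [-0.614, 0.614, -0.351, 0.35]
force: [0.7, 0.2, -0.3]
width: 0.05
```

Run:
```python
from h import *
s=read_state();print(s["tool_pos"],s["force"],s["width"])
d=cam("wrist");save(d,"w9");a=cam("side");save(a,"s9",(230,140,370,280),4)
```

```text
[ 0.56585331 -0.02132284  0.11051511] [ 0.69456286  0.18340881 -0.26625377] 0.04995500562857541
```

View pics/w9.png

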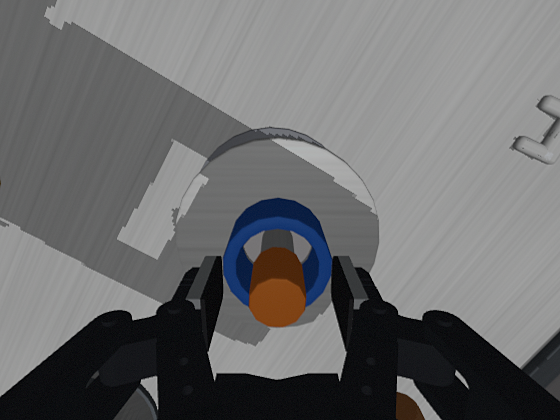

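View pics/s9.png

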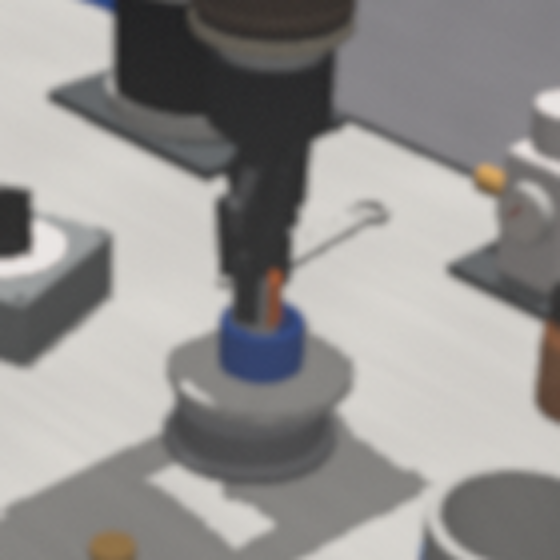

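Knob centred at x=278 between the pads. Close.

>>> {"name": "play_rows", "arguments": {"series": [[0.035, 0.0005, -0.001, 0, 0, 0, 0], [0.02, 0, 0, 0, 0, 0, 0], [0.018, 0, 0, 0, 0, 0, 0], [0.018, 0, 0, 0, 0, 0, 0], [0.018, 0, 0, 0, 0, 0, 0]], "squeeze": 70}}

```text
clock: 10.82
tool_pos: [0.5673, -0.0233, 0.1123]
orientation: [0.614, -0.614, 0.35, -0.351]
force: [-2.9, -2.5, 10.0]
width: 0.0218
```

>>> {"name": "play_rows", "arguments": {"series": [[0.018, 0, 0, 0.005, 0, 0, 0], [0.018, 0, 0, 0.015, 0, 0, 0], [0.018, 0, 0, 0.02, 0, 0, 0], [0.018, 0, 0, 0.02, 0, 0, 0], [0.018, 0, 0, 0, 0, 0, 0]]}}

```text
clock: 11.45
tool_pos: [0.568, -0.0231, 0.1732]
orientation: [0.614, -0.613, 0.35, -0.352]
force: [-0.6, 0.4, -4.9]
width: 0.0217
```

Run:
```python
from h import *
s=read_state();print(s["tool_pos"],s["force"],s["wrist_torque"],s["width"])
d=cam("scene");save(d,"s10",(150,130,350,280),4);a=cam("side");save(a,"s11",(230,140,410,330),3)
```

```text
[ 0.56796402 -0.02312897  0.17323934] [-0.59690097  0.36482756 -4.89660984] [-0.00330978 -0.00312864 -0.02854381] 0.021700876437338878
```

View pics/s10.png

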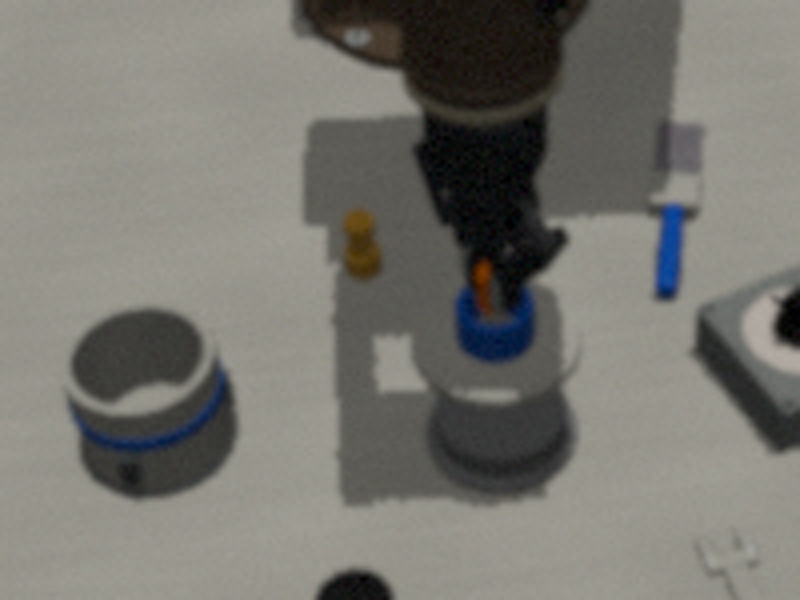

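View pics/s11.png

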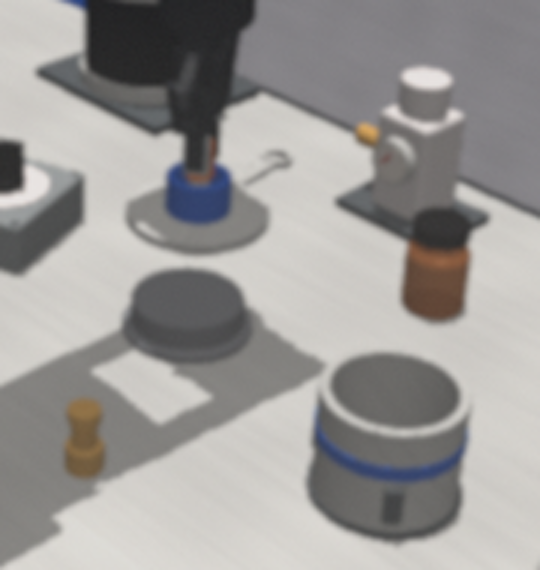

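Both lids lifted together, level, with a force of −4.9 N (470 g expected). Raising, then passing over the pot so the wrist camera sees its mouth.

>>> {"name": "play_rows", "arguments": {"series": [[0.018, 0, 0, 0.02, 0, 0, 0], [0.018, 0, 0, 0.025, 0, 0, 0], [0.018, 0, -0.02, 0.02, 0, 0, 0], [0.018, 0, -0.035, 0, 0, 0, 0], [0.018, 0, -0.045, 0, 0, 0, 0]]}}

```text
clock: 12.18
tool_pos: [0.5666, -0.1234, 0.2356]
orientation: [-0.614, 0.614, -0.351, 0.35]
force: [0.3, -0.9, -4.6]
width: 0.0212
```

>>> {"name": "play_rows", "arguments": {"series": [[0.018, 0, -0.05, 0, 0, 0, 0], [0.018, 0, -0.05, 0, 0, 0, 0], [0.018, 0, -0.05, 0, 0, 0, 0], [0.018, 0, -0.05, 0, 0, 0, 0], [0.018, 0, -0.04, 0, 0, 0, 0]]}}

```text
clock: 12.8
tool_pos: [0.5662, -0.3649, 0.2349]
orientation: [0.614, -0.614, 0.352, -0.35]
force: [0.9, -0.3, -4.1]
width: 0.0218
```

>>> {"name": "play_rows", "arguments": {"series": [[0.018, 0, -0.02, 0, 0, 0, 0], [0.018, 0, 0, 0, 0, 0, 0], [0.018, 0, 0, 0, 0, 0, 0]]}}

```text
clock: 13.18
tool_pos: [0.5667, -0.382, 0.2356]
orientation: [0.614, -0.614, 0.351, -0.35]
force: [-0.6, 0.4, -5.6]
width: 0.0219
```

Run:
```python
from h import *
s=read_state();print(s["tool_pos"],s["force"],s["wrist_torque"],s["width"],s["qpos"].round(2))
d=cam("wrist");save(d,"w12");print(proj(d,[[.526,-.268,.09]]),d["C"])
a=cam("side");save(a,"s12",(280,100,520,320),3)
```

```text
[ 0.56671455 -0.38197096  0.23560959] [-0.60283403  0.40937499 -5.63665334] [0.01203024 0.00395852 0.02195945] 0.021919866043206636 [-0.64  0.54  1.53  0.    1.08 -1.17]
[[308.94170994  36.60017702]] [ 0.52783637 -0.31598679  0.35871242]
```

View pics/w12.png

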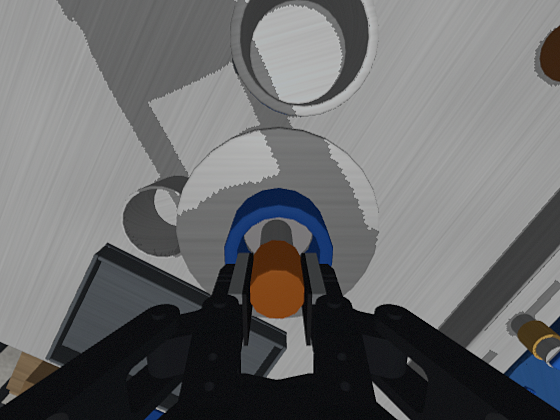

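View pics/s12.png

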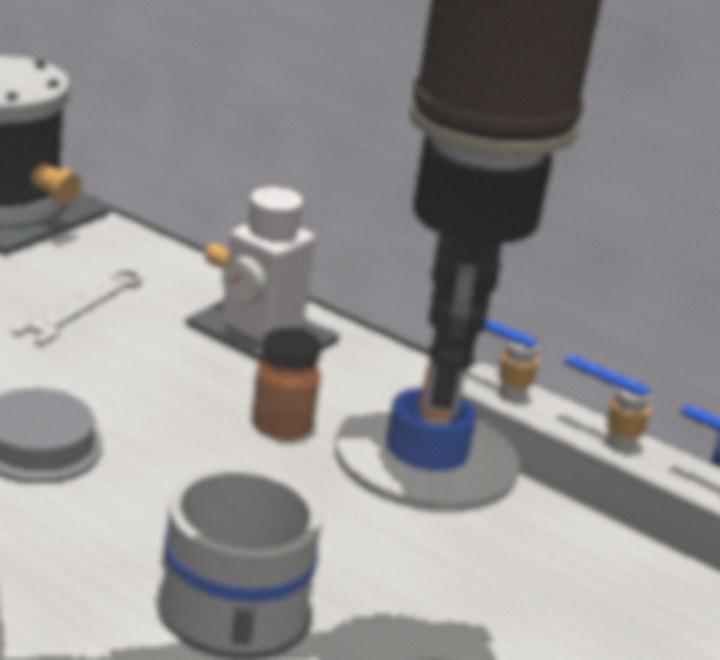

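Run:
```python
from h import *
d=cam("wrist");save(d,"w13",(220,0,390,130),4.5)
```

```text
(no output)
```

View pics/w13.png

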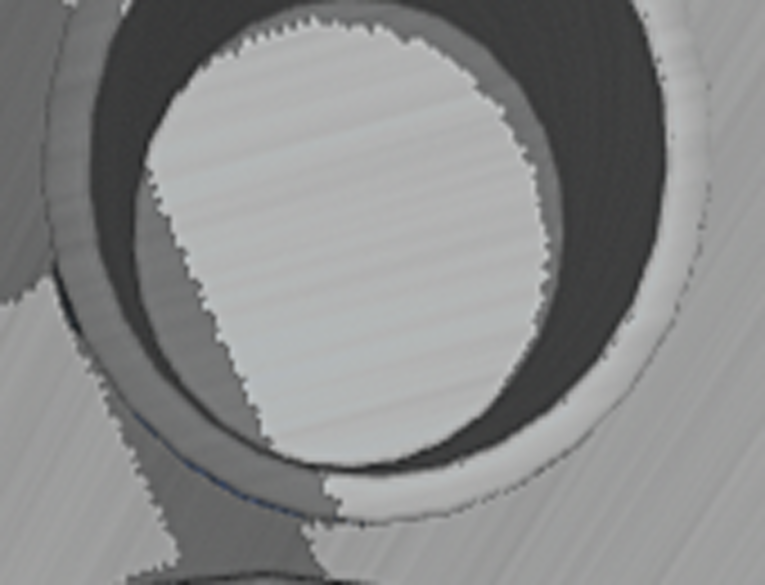

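Run:
```python
from h import *
from scipy.optimize import least_squares
d=cam("wrist");P=lambda x,y:(220+x/4.5-.39,y/4.5-.39)
for n,pts in (("in",[(92,150),(110,250),(370,476),(666,130),(650,250),(600,360),(500,445),(663,75)]),("out",[(45,170),(60,280),(200,470),(350,522),(520,477),(630,382),(690,260),(708,180)])):
    W=np.array([ray(d,P(*p),.09)[:2] for p in pts])
    r=least_squares(lambda v:np.hypot(*(W-v[:2]).T)-v[2],[.53,-.27,.05]);print(n,r.x.round(4),r.fun.round(4))
# orange top of held knob
o=blobs(d,(3,150,90),(20,255,255),(220,220,340,330));print(o)
for z in (.234,.238,.242): print(z,ray(d,(278,294),z))
# collar left/right edges px width -> distance
```

```text
in [ 0.5243 -0.271   0.0457] [ 0.0006 -0.0007  0.0002 -0.0003 -0.0006  0.0002  0.0002  0.0005]
out [ 0.5236 -0.2717  0.053 ] [-0.0003  0.0001  0.0001  0.0004 -0.0004 -0.0001 -0.0001  0.0003]
[([250, 269, 54, 49, 2134], [276.6, 293.4])]
0.234 [ 0.56843899 -0.3834127   0.234     ]
0.238 [ 0.56714941 -0.38125674  0.238     ]
0.242 [ 0.56585983 -0.37910077  0.242     ]
```

The picture shows the rim centred around (304,37) px. The fit gives a bore radius of 45.7 mm (46 expected) and a centre of (0.524, −0.271). Moving over it.

>>> {"name": "play_rows", "arguments": {"series": [[0.018, -0.008, 0.02, 0, 0, 0, 0], [0.018, -0.012, 0.035, 0, 0, 0, 0], [0.018, -0.012, 0.035, 0, 0, 0, 0], [0.018, -0.0097, 0.02, -0.01, 0, 0, 0], [0.018, 0, 0, -0.015, 0, 0, 0]]}}

```text
clock: 14.0
tool_pos: [0.525, -0.2714, 0.2117]
orientation: [0.614, -0.614, 0.35, -0.35]
force: [0.3, -0.2, -5.4]
width: 0.0218
```

>>> {"name": "play_rows", "arguments": {"series": [[0.018, 0, 0, -0.015, 0, 0, 0], [0.018, 0, 0, 0, 0, 0, 0], [0.018, 0, 0, 0, 0, 0, 0]]}}

```text
clock: 14.38
tool_pos: [0.5255, -0.2736, 0.1963]
orientation: [-0.614, 0.614, -0.351, 0.351]
force: [-0.7, -0.7, -4.6]
width: 0.0216
```

Run:
```python
from h import *
s=read_state();print(s["tool_pos"],s["force"],s["wrist_torque"],s["width"])
d=cam("scene");save(d,"s14",(140,150,260,280),4.5);a=cam("side");save(a,"s15",(300,170,440,330),3.7)
```

```text
[ 0.52549385 -0.2735701   0.19625533] [-0.66419936 -0.69464511 -4.64210278] [ 0.03672069 -0.05428081  0.04873603] 0.021597356799016743
```

View pics/s14.png

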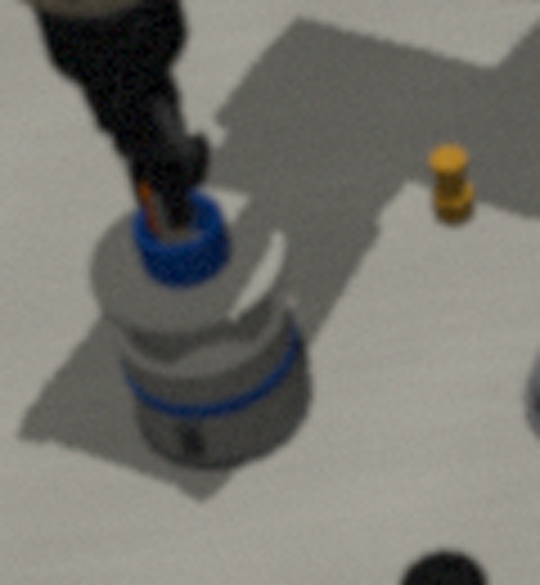

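View pics/s15.png

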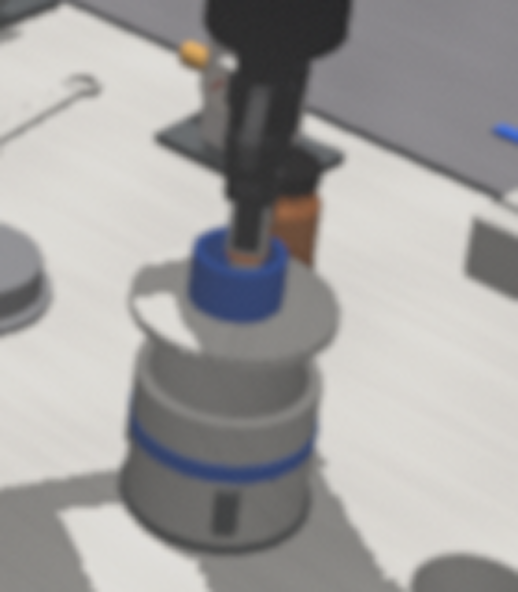

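Side and scene views show the lids level and coaxial with the pot. Lowering slowly.

>>> {"name": "play_rows", "arguments": {"series": [[0.018, -0.0005, 0.0005, -0.012, 0, 0, 0], [0.018, 0, 0, -0.01, 0, 0, 0], [0.018, 0, 0, -0.006, 0, 0, 0], [0.018, 0, 0, -0.003, 0, 0, 0], [0.018, 0, 0, 0, 0, 0, 0]]}}

```text
clock: 15.1
tool_pos: [0.5247, -0.2725, 0.1651]
orientation: [0.614, -0.614, 0.351, -0.351]
force: [-0.4, 0.1, -3.6]
width: 0.0217
```

>>> {"name": "play_rows", "arguments": {"series": [[0.018, 0, 0, -0.002, 0, 0, 0], [0.018, 0, 0, -0.002, 0, 0, 0], [0.018, 0, 0, 0, 0, 0, 0]]}}

```text
clock: 15.48
tool_pos: [0.5247, -0.2725, 0.1612]
orientation: [-0.614, 0.614, -0.351, 0.351]
force: [-0.4, -0.1, -4.8]
width: 0.0215
```

>>> {"name": "play_rows", "arguments": {"series": [[0.018, 0, 0, -0.001, 0, 0, 0], [0.018, 0, 0, -0.001, 0, 0, 0], [0.018, 0, 0, -0.001, 0, 0, 0], [0.018, 0, 0, 0, 0, 0, 0]]}}

```text
clock: 15.98
tool_pos: [0.5246, -0.2727, 0.1585]
orientation: [-0.614, 0.614, -0.351, 0.351]
force: [-2.7, -0.9, 2.1]
width: 0.0221
```

>>> {"name": "play_rows", "arguments": {"series": [[0.018, 0, 0, -0.001, 0, 0, 0], [0.018, 0, 0, 0, 0, 0, 0]]}}

```text
clock: 16.23
tool_pos: [0.5245, -0.2727, 0.1583]
orientation: [-0.614, 0.614, -0.351, 0.351]
force: [-8.9, 0.4, 17.5]
width: 0.0215
```

Run:
```python
from h import *
s=read_state();print(s["tool_pos"],s["force"],s["wrist_torque"],s["width"])
d=cam("scene");save(d,"s16",(140,150,260,280),4.5);a=cam("side");save(a,"s17",(300,170,440,330),3.7)
```

```text
[ 0.52449098 -0.27273663  0.15829582] [-8.88350709  0.41235775 17.50767643] [ 0.27719293  1.32678675 -0.0106134 ] 0.021540689016641173
```

View pics/s16.png

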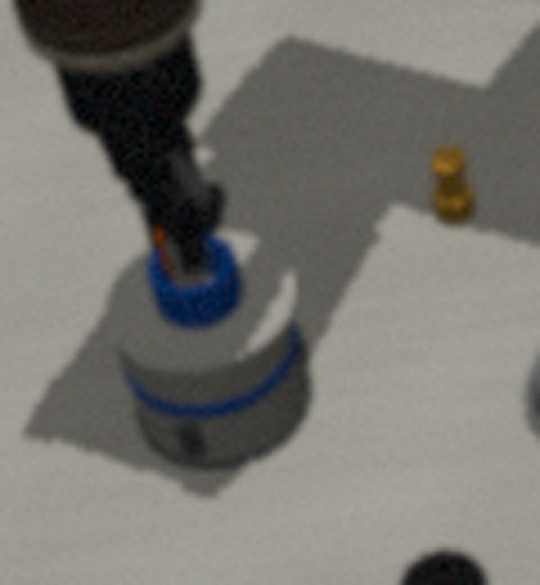

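View pics/s17.png

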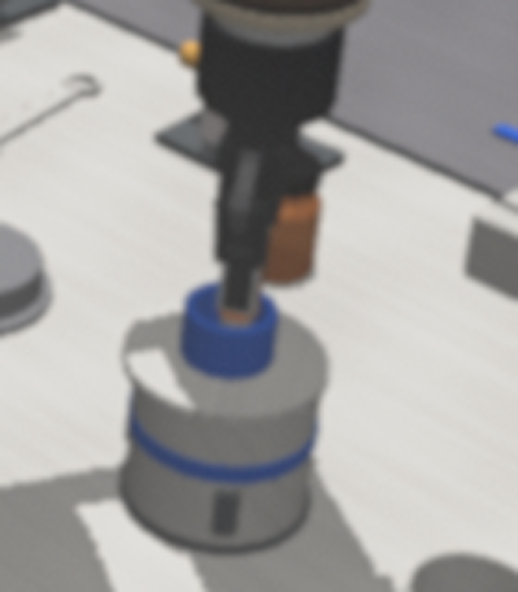

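The lid flange meets the rim at the expected height (z 0.158) with stiff contact. Relieving the pressure, then releasing.

>>> {"name": "play_rows", "arguments": {"series": [[0.018, 0, 0, 0.001, 0, 0, 0], [0.018, 0, 0, 0, 0, 0, 0]], "squeeze": 30}}

```text
clock: 16.58
tool_pos: [0.5248, -0.2727, 0.1585]
orientation: [-0.614, 0.614, -0.351, 0.351]
force: [-3.6, -1.0, 4.6]
width: 0.0215
```

>>> {"name": "play_rows", "arguments": {"series": [[0.03, 0, 0, 0, 0, 0, 0], [0.034, 0, 0, 0, 0, 0, 0], [0.034, 0, 0, 0, 0, 0, 0]]}}

```text
clock: 16.95
tool_pos: [0.5248, -0.2726, 0.1582]
orientation: [0.614, -0.614, 0.351, -0.351]
force: [0.4, 0.9, -0.3]
width: 0.0344
```

Run:
```python
from h import *
s=read_state();print(s["tool_pos"],s["force"],s["wrist_torque"],s["width"])
d=cam("wrist");save(d,"w18")
```

```text
[ 0.52484133 -0.27255891  0.15822741] [ 0.43549041  0.92084628 -0.29297397] [0.00994109 0.05277727 0.01442337] 0.03435969594506874
```

View pics/w18.png

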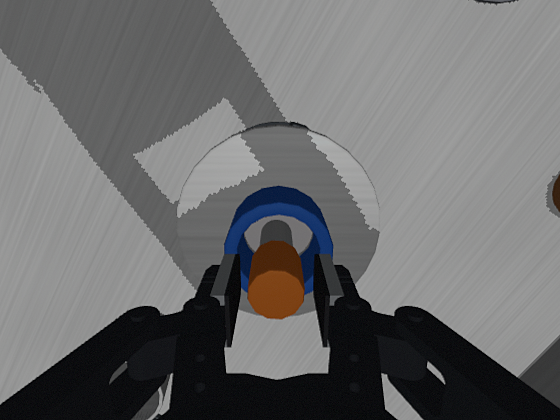

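Released; knob free between the pads (at x=276). Rise clear and re-measure.

>>> {"name": "play_rows", "arguments": {"series": [[0.034, 0, 0, 0.02, 0, 0, 0], [0.05, 0, 0, 0.04, 0, 0, 0], [0.08, 0, 0, 0.03, 0, 0, 0], [0.08, 0, 0, 0.01, 0, 0, 0], [0.08, 0, 0, 0, 0, 0, 0]]}}

```text
clock: 17.62
tool_pos: [0.5248, -0.2726, 0.2584]
orientation: [0.614, -0.614, 0.351, -0.351]
force: [0.3, -0.7, -0.4]
width: 0.0799
```

Run:
```python
from h import *
s=read_state();print(s["tool_pos"],s["force"],s["width"])
d=cam("wrist");save(d,"w19",(170,80,400,310),2.6)
print(proj(d,[[.5238,-.272,.162],[.5238,-.272,.132]]))
d=cam("scene");save(d,"s19",(140,150,260,280),4.5)
d=cam("side");save(d,"sd19",(300,170,440,330),3.7)
```

```text
[ 0.52484165 -0.27260403  0.25839496] [ 0.28308678 -0.66297988 -0.43228909] 0.07985662172140948
[[276.11339246 214.20415798]
 [276.19841239 201.40808591]]
```

View pics/w19.png

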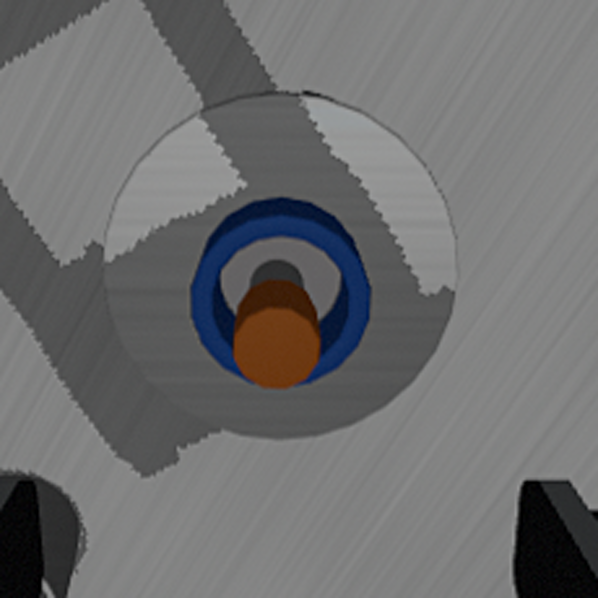

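View pics/s19.png

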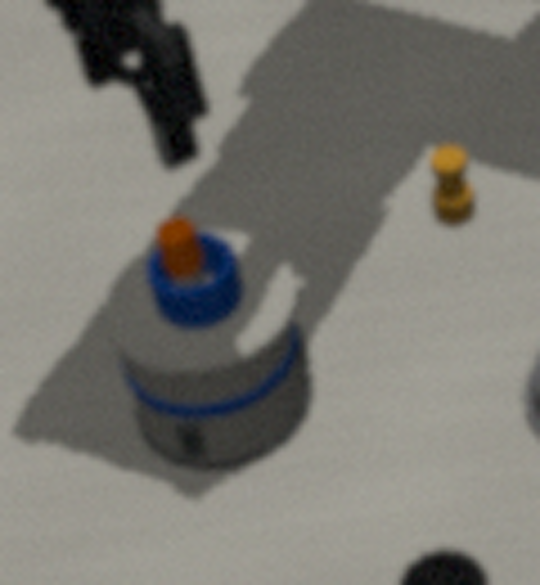

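View pics/sd19.png

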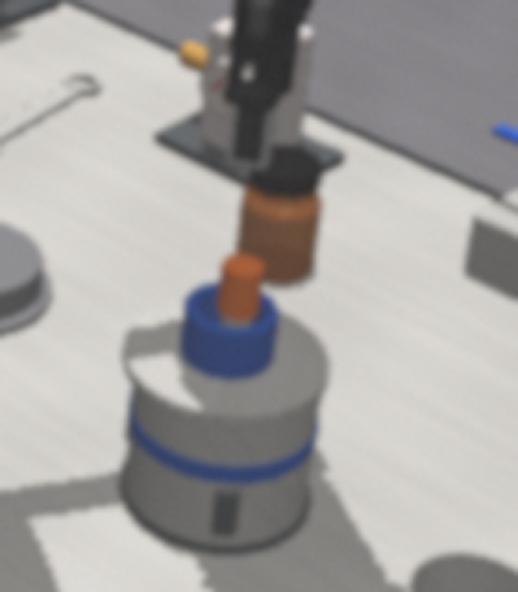

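Run:
```python
from h import *
d=cam("wrist");P=lambda x,y:(170+x/2.6-.31,80+y/2.6-.31)
print("knob top",ray(d,P(277,346),.162)); print("plate",ray(d,P(281.5,265),.100))
save(d,"w20",(235,145,325,240),6.2)
h=cv2.cvtColor(d["color"],cv2.COLOR_RGB2HSV)
```

```text
knob top [ 0.52226506 -0.27019248  0.162     ]
plate [ 0.51990932 -0.26368802  0.1       ]
```

View pics/w20.png

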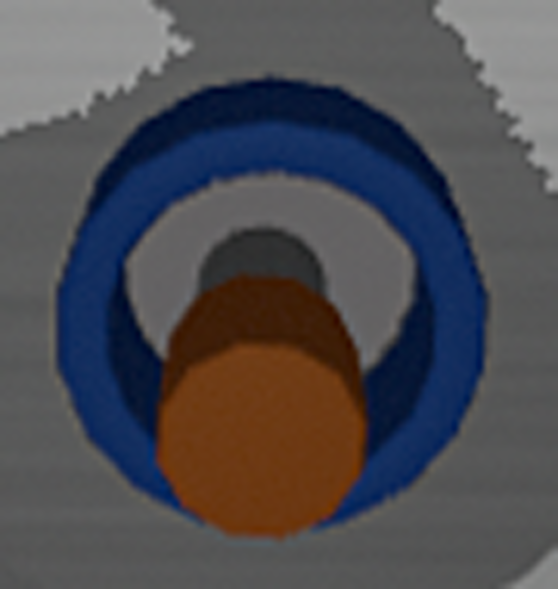

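Run:
```python
from h import *
from scipy.optimize import least_squares
d=cam("wrist");P=lambda x,y:(235+x/6.2-.42,145+y/6.2-.42)
def fit(pts,z):
    W=np.array([ray(d,P(*p),z)[:2] for p in pts]);r=least_squares(lambda v:np.hypot(*(W-v[:2]).T)-v[2],[.52,-.27,.03]);return r.x.round(4),np.abs(r.fun).max().round(4)
out=[(57,325),(487,310),(272,122),(150,165),(395,165),(90,425),(465,420),(170,502),(400,490),(60,280),(475,260)]
inn=[(272,172),(108,330),(435,320),(125,262),(195,192),(350,192),(415,255)]
print("out",fit(out,.132),"inn",fit(inn,.132))
k=[(157,430),(367,430),(262,340),(262,537),(190,365),(335,360),(185,515),(340,510)]
for z in (.158,.162,.166): print(z,fit(k,z))
P=lambda x,y:(170+x/2.6-.31,80+y/2.6-.31)
for z in (.097,.1,.103):print("plate",z,fit([(105,250),(458,265),(281,92),(281,438),(160,135),(405,138),(165,398),(400,400)],z))
R=d["R"];v=R[0];print("image right in world",v,"down",R[1])
```

```text
out (array([ 0.523 , -0.2681,  0.0261]), np.float64(0.0007)) inn (array([ 0.5229, -0.2682,  0.02  ]), np.float64(0.0001))
0.158 (array([ 0.5244, -0.273 ,  0.0119]), np.float64(0.0005))
0.162 (array([ 0.5237, -0.2718,  0.0117]), np.float64(0.0005))
0.166 (array([ 0.523 , -0.2706,  0.0115]), np.float64(0.0005))
plate 0.097 (array([ 0.5222, -0.2675,  0.0589]), np.float64(0.0011))
plate 0.1 (array([ 0.5218, -0.2668,  0.0583]), np.float64(0.0011))
plate 0.103 (array([ 0.5215, -0.2662,  0.0577]), np.float64(0.0011))
image right in world [ 0.8615808   0.50761685 -0.00191328] down [ 0.48483768 -0.8217894   0.29932358]
```

Run:
```python
from h import *
t=np.linspace(0,2*np.pi,60)
ims=[]
for n,box in (("side",(310,225,410,325)),("scene",(150,190,230,270))):
    d=cam(n);s=6
    im=cv2.resize(d["color"][box[1]:box[3],box[0]:box[2],::-1],None,fx=s,fy=s,interpolation=cv2.INTER_CUBIC)
    for c,z,r,col in (((.5235,-.2695),.100,.059,(0,0,255)),((.523,-.268),.132,.027,(0,255,0)),((.5238,-.2715),.162,.012,(0,255,255))):
        p=proj(d,np.c_[c[0]+r*np.cos(t),c[1]+r*np.sin(t),z+0*t]);p=((p-box[:2]+.5)*s).astype(int)
        cv2.polylines(im,[p],True,col,1)
    ims.append(cv2.resize(im,(400,int(400*im.shape[0]/im.shape[1]))))
h=min(i.shape[0] for i in ims)
cv2.imwrite("pics/ov.png",np.hstack([i[:h] for i in ims]))
```

```text
(no output)
```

View pics/ov.png

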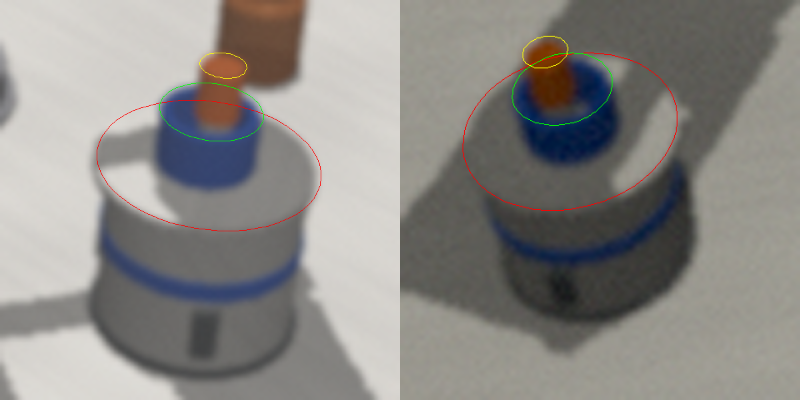

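The fits match the given sizes. The collar centre is (0.523,−0.268) and the knob is (0.524,−0.272), so the outer lid sits at the edge of its play and level. I'll centre the jaws on the collar and descend.

>>> {"name": "play_rows", "arguments": {"series": [[0.085, -0.0008, 0.0036, 0, 0, 0, 0], [0.085, 0, 0, -0.04, 0, 0, 0], [0.085, 0, 0, -0.04, 0, 0, 0], [0.085, 0, 0, -0.03, 0, 0, 0], [0.085, 0, 0, -0.01, 0, 0, 0]]}}

```text
clock: 18.6
tool_pos: [0.523, -0.2683, 0.1367]
orientation: [0.614, -0.614, 0.352, -0.35]
force: [-0.3, 0.2, -0.0]
width: 0.0851
```

>>> {"name": "play_rows", "arguments": {"series": [[0.085, 0, 0, -0.008, 0, 0, 0], [0.085, 0, 0, -0.005, 0, 0, 0], [0.075, 0, 0, 0, 0, 0, 0]]}}

```text
clock: 18.98
tool_pos: [0.5242, -0.2691, 0.1257]
orientation: [-0.614, 0.614, -0.351, 0.351]
force: [-0.1, 0.9, -0.2]
width: 0.075
```

Run:
```python
from h import *
s=read_state();print(s["tool_pos"],s["force"],s["width"])
d=cam("wrist");save(d,"w21")
d=cam("side");save(d,"sd21",(300,170,440,330),3.7)
```

```text
[ 0.52416095 -0.26905891  0.12568665] [-0.1295582   0.88236534 -0.2063002 ] 0.07502081775658645
```

View pics/w21.png

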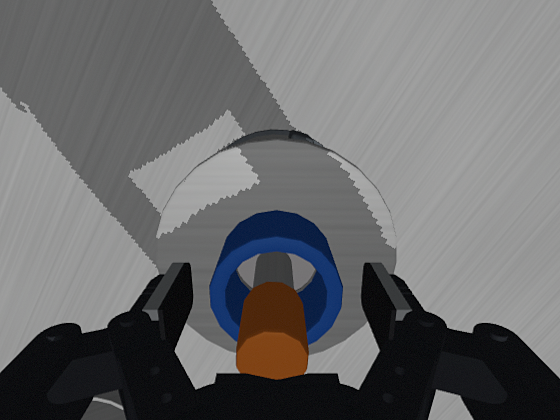

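View pics/sd21.png

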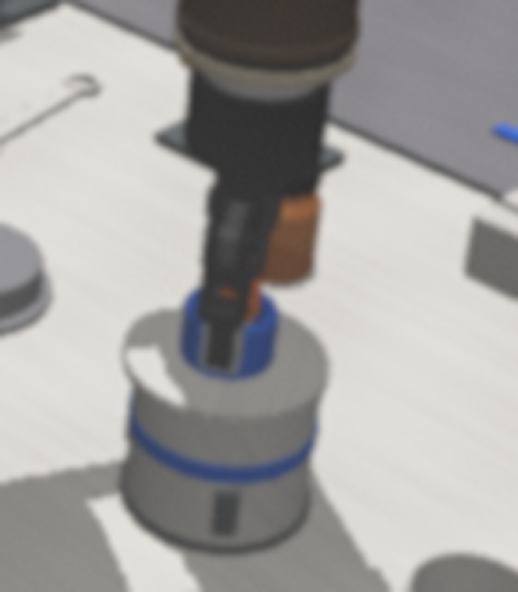

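The collar (210–342) is centred between the pads (192/362). Closing.

>>> {"name": "play_rows", "arguments": {"series": [[0.062, 0, 0, 0, 0, 0, 0], [0.056, 0, 0, 0, 0, 0, 0], [0.048, 0, 0, 0, 0, 0, 0], [0.048, 0, 0, 0, 0, 0, 0]], "squeeze": 50}}

```text
clock: 19.58
tool_pos: [0.524, -0.2691, 0.126]
orientation: [-0.614, 0.614, -0.351, 0.351]
force: [-3.6, 1.2, 11.2]
width: 0.0529
```

>>> {"name": "play_rows", "arguments": {"series": [[0.048, 0, 0, 0.001, 0, 0, 0], [0.048, 0, 0, 0.001, 0, 0, 0], [0.048, 0, 0, 0.001, 0, 0, 0], [0.048, 0, 0, 0, 0, 0, 0]]}}

```text
clock: 20.08
tool_pos: [0.5239, -0.269, 0.1283]
orientation: [0.614, -0.614, 0.351, -0.351]
force: [-0.8, -1.0, -2.4]
width: 0.0529
```

Run:
```python
from h import *
s=read_state();print(s["tool_pos"],s["force"],s["wrist_torque"],s["width"])
d=cam("wrist");save(d,"w22",(180,190,380,390),3)
```

```text
[ 0.52391497 -0.26895078  0.12826865] [-0.81914829 -0.97462887 -2.41761834] [-0.02822719  0.06158877 -0.01466129] 0.0528863831428013
```

View pics/w22.png

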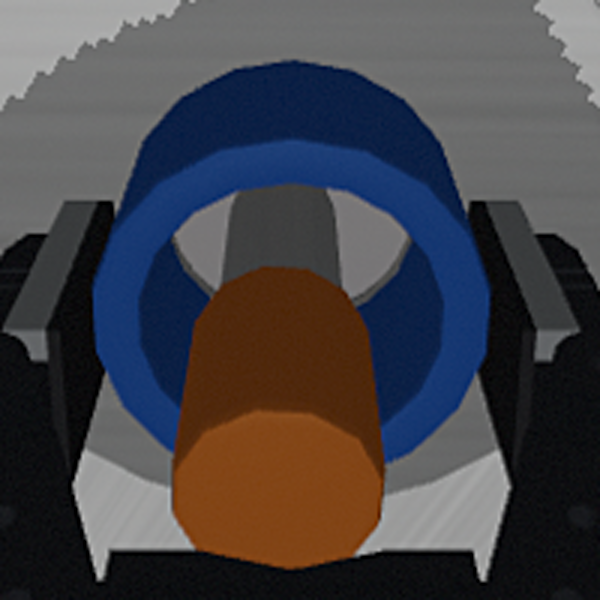

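The outer lid alone is held (−2.4 N, 220 g expected) with small lateral force. Centring it by 2 mm on the knob, then straight up.

>>> {"name": "play_rows", "arguments": {"series": [[0.048, 0.0003, -0.001, 0.001, 0, 0, 0], [0.048, 0.0002, -0.001, 0.001, 0, 0, 0], [0.048, 0, 0, 0.004, 0, 0, 0], [0.048, 0, 0, 0.008, 0, 0, 0], [0.048, 0, 0, 0.012, 0, 0, 0]]}}

```text
clock: 20.75
tool_pos: [0.5244, -0.2709, 0.1549]
orientation: [-0.614, 0.614, -0.351, 0.351]
force: [-0.2, 0.4, -1.9]
width: 0.0527
```

>>> {"name": "play_rows", "arguments": {"series": [[0.048, 0, 0, 0.02, 0, 0, 0], [0.048, 0, 0, 0.025, 0, 0, 0], [0.048, 0, 0, 0.025, 0, 0, 0], [0.048, 0, 0, 0.012, 0, 0, 0], [0.048, 0, 0, 0.004, 0, 0, 0]]}}

```text
clock: 21.38
tool_pos: [0.5246, -0.271, 0.2411]
orientation: [0.614, -0.614, 0.35, -0.351]
force: [0.1, 0.1, -1.3]
width: 0.0533
```

>>> {"name": "play_rows", "arguments": {"series": [[0.048, 0, 0, 0, 0, 0, 0], [0.048, 0, 0, 0, 0, 0, 0], [0.048, 0, 0, 0, 0, 0, 0]]}}

```text
clock: 21.75
tool_pos: [0.5242, -0.2708, 0.2396]
orientation: [0.614, -0.614, 0.351, -0.35]
force: [-0.1, -0.6, -2.2]
width: 0.0529
```

Run:
```python
from h import *
s=read_state();print(s["tool_pos"],s["force"],s["wrist_torque"],s["width"],abs(s["joint_vel"]).max())
d=cam("scene");save(d,"s23");d=cam("side");save(d,"sd23",(280,140,480,330),3.1)
d=cam("wrist");save(d,"w23")
```

```text
[ 0.52415475 -0.27080118  0.2396105 ] [-0.14228663 -0.6328706  -2.19817704] [-0.03076331  0.00186391  0.01921795] 0.05289954381394261 0.00391170230609788
```

View pics/s23.png

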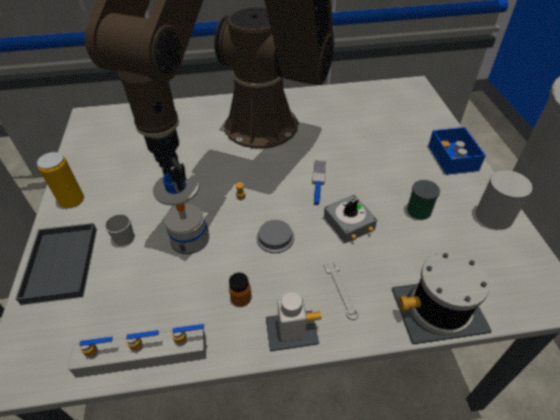

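View pics/sd23.png

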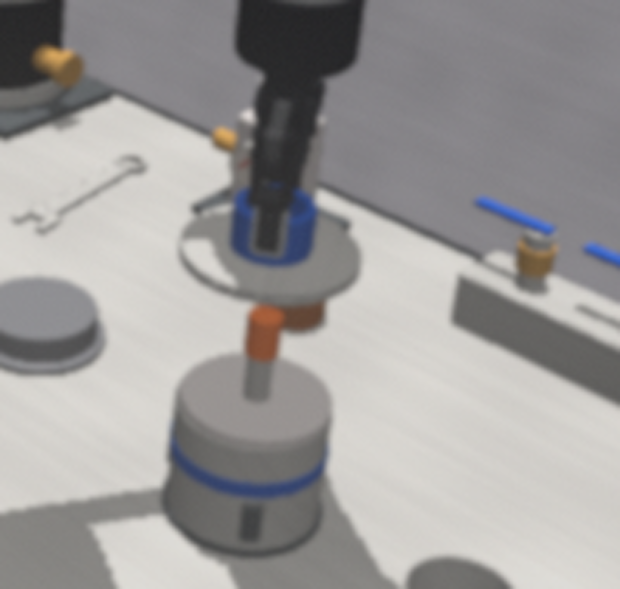

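View pics/w23.png

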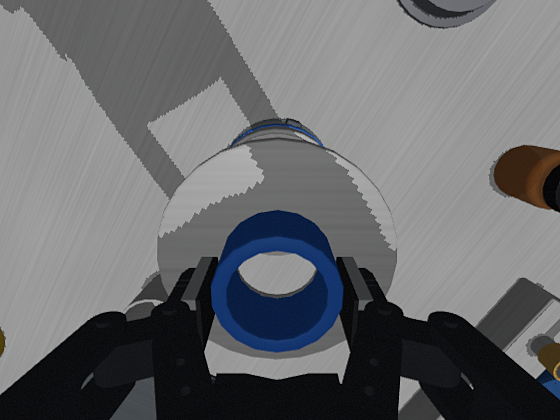

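The inner lid sits flush on the pot. The outer lid is held level above it, with its underside at about z 0.205 against a knob top at 0.162. The selector is at the green dot and the bystanders are unmoved.

```bash
python3 -c "
from station import arm
print(arm.hand_in())"
```

```text
the job is handed in; nothing more can be done
None
```

I finished the whole job in the order asked and handed it in at about 22 s of the 58 s allowed; the hand-in reported no verdict.

- **Selector:** I turned it clockwise from 0 by 80°. After I let go, the wrist picture showed its pointer resting at the green dot.
- **Seating the lids:** I carried both lids by the orange knob. On lowering, the flange met the pot's rim with stiff contact at the expected height (TCP z 0.158 m), and I let go only then. A short press showed 17.5 N up and about 9 N sideways, which I eased off before opening. The later pictures show the inner lid flush on the rim.
- **Lifting the outer lid:** I gripped the blue collar and lifted the outer lid alone; the force reading of −2.2 N matches its 220 g. After the first 3 mm I shifted it about 2 mm to centre it on the knob, then lifted straight up.
- **Final pose:** The lid is held still and looks level, about 4 cm clear above the orange knob by TCP height. The bystanders look unmoved in the last scene picture.

**Checks that disagreed:**
- The collar was about 3.7 mm off the knob's axis before the last grip, slightly more than the stated 3 mm play. I put this down to measuring error.
- The scene and side cameras disagreed by 1–2 cm on where the pot's mouth was when I placed it by eye. I used the closer wrist-camera fit instead, which gave a bore radius of 45.7 mm against the 46 mm given.

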